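Lock the crossbar of a denture flask press with its pin

TASK

Lock the crossbar of the flask press: thread the red-headed lock pin down through the fork's upper knuckle, the eye of the crossbar and the lower knuckle until its collar sits flush on the fork. The crossbar stands a little short of the fork holes and has to be coaxed into line by feel with its black knob; use only light finger force, so that the pin is never forced. Leave the flask and everything else in place.

Things in the scene. Friction and masses are not known exactly. Their poses are not given: they have to be found in the camera images.
- fork_hole (a point): Centre of the hole in the fork's upper knuckle, at its top face, 106 mm above the bench. Axes: z up; x the way the crossbar closes (roughly away from the robot); y along the closed crossbar toward its pivot. Upper knuckle: steel, 16 mm thick, 44 mm wide in x; upright hole 11.2 mm, no chamfer. The eye of the crossbar swings 2 mm below it.
- lower_hole (a point): Centre of the hole in the fork's lower knuckle, at its top face, 72 mm above the bench, straight below fork_hole, 11.2 mm, same axes. Knuckle 14 mm thick. A spring ball in its wall, 7 mm down, stops the falling pin and takes about 2 to 6 N to push past; from there the pin slides on home. A side load from the crossbar makes the pin lean and bind until it is eased.
- pivot_post (a point): Top of the post (73 mm above the bench) that carries the crossbar, 160 mm from fork_hole along y. The crossbar's pivot is clamped in an adjusting slot here, anywhere up to 6 mm either way along x and not measured, so the bar angle does not tell exactly where eye and knob are: the knob's axis is at x = -75 mm x angle, give or take 6 mm, y = +85 mm in the fork_hole frame.
- press: Fixed flask press, origin under its green base (116 x 240 mm), 80 mm from the fork hole, same axes. Crossbar 28 mm wide, 74 to 88 mm above the bench; its eye is a plate 54 mm (x) by 38 mm with an unchamfered 11.2 mm hole, not measured, at first 7 to 20 mm short of the fork hole (toward -x). A pin let into the upper knuckle stands on the plate. The bar can swing too far.
- pin_head (a point): Centre of the lock pin's red round head (22 mm diameter, 20 mm tall), 72 mm above the tip. At the start the pin stands upright, tip 22 mm deep, in a fixed beech block (50 x 84 x 30 mm high) with two small hex keys up to 51 mm above the bench, 30 mm either side of the pin; head 70 to 90 mm above the bench.
- lock_pin: The lock pin, steel, 82 mm, about 50 g; origin at the centre of its tip, z toward the head. Shank 10 mm diameter, 52 mm long, 1.5 mm chamfer at the tip; then a collar 19 mm diameter, 4 mm thick, a 6 mm neck and the head. Home: tip 52 mm below fork_hole on its axis, collar flat on the upper knuckle.
- flask_center (a point): Centre of the closed brass denture flask (88 x 80 x 42 mm, 0.8 kg), loose on the press base under the crossbar, its top 58 mm above the bench. Stays where it is.
- cast_white: White plaster jaw, 56 x 60 x 28 mm, origin at the centre of its underside. Bystander.
- bottle_separator: Small dropper bottle with black cap, 26 mm diameter, 73 mm tall, origin at the centre of its underside. Bystander.
- cast_on_base: Orange jaw cast on a clear base, 56 x 66 x 40 mm, origin at the centre of its underside. Bystander.
- bar (a joint): Crossbar angle: 0 square across the press, grows as it opens toward the robot (the eye moves to -x). Swings level, stays where left, takes about 3 N at its black knob to move. Knob: round, 32 mm diameter, 112 to 136 mm above the bench, on the bar 85 mm from the eye and 75 mm from the pivot, so the eye moves 2.1 times as far. With the pin fallen into the eye the bar is blocked, felt at the knob.
Mind the look-alikes: they are no part of the job. Of the things shaped like the lock_pin, the steel one is meant.

How it is judged:
At the end, for the whole second after the job is handed in: The lock pin is let go and at rest through both knuckles and the crossbar's eye: collar within 2 mm of the fork's top face, tip within 2 mm of the hole's axis, pin parallel to the hole within 0.05 rad, and the crossbar held by it (bar angle within 0.05 rad of 0) (z of lock_pin in the frame of fork_hole between -0.055 and -0.05 m and horizontal distance between lock_pin and fork_hole below 0.002 m and angle between the z axis of lock_pin and the z axis of fork_hole, either way round below 0.05 rad and linear speed of lock_pin below 0.01 m/s and value of joint bar between -0.05 and 0.05 rad); the robot touches nothing.
It fails at once if the pin is forced: more than 20 N between the lock pin and the press (contact force between lock_pin and press above 20 N).
It fails at once if the flask is shifted by more than 8 mm (distance of flask_center from where it was at the start of the episode above 0.008 m).
It fails at once if a bystander is moved by more than 20 mm (distance of any of cast_white, bottle_separator, cast_on_base from where it was at the start of the episode above 0.02 m).
It also fails if it takes over 58 s, if anything falls off the work surface, if the arm or the gripper's body presses on something with over 40 N, if the wrist force passes 120 N, or if a joint passes its speed limit or range.

ROBOT

A 7-joint arm with a two-finger parallel gripper is mounted at the origin on a cart in front of the work surface, level with it; the furniture and walls round the work are solid. World frame = base frame: x ahead of the robot, y to its left, z up, the work surface at z = 0. Lengths are in m, angles in rad, forces in N, time in s.
With the tool pointing down it reaches from about 0.35 to 0.9 m from the base axis. Payload 8.1 kg.
Tool frame: the origin (TCP) lies on the centre line of the jaws, within the pads' length; the fingertips stand 19 mm ahead of it and the grasp point (between the pads) is the TCP (arm.tip_reach is the distance from the TCP to the fingertips, in m); z points along the fingers, y is the line along which they close (so a half turn about z gives the same grasp; the last joint's range is limited). The gripper opens to 92 mm and grips with 3 to 60 N. Pads are 19 mm wide; open, the fingers measure 130 mm over their backs; the gripper's body (75 mm by 190 mm) begins 47 mm behind the grasp point.
Start: joints at [-1.209, 0.434, 0.025, 1.573, -0.012, 1.134, -0.075], TCP at [0.28, 0.559, 0.221] pointing down, gripper open.
Joint ranges: [-2.62, 2.62], [-0.44, 2.09], [-1.27, 1.32], [0.08, 2.57], [-1.32, 4.46], [0.12, 2], [-2.74, 2.74]. Speed limits (rad/s): [2.22, 2.22, 3.01, 3.01, 3.14, 3.14, 3.14].

INTERFACE

Orientations are given as a rotation vector (axis times angle).
In Python, from cell import arm gives the robot as it stands.
- The arm moves only by the tool arm_command, never from a script. Its argument "targets" is a list that holds one entry, the list of rows, each a list of 6 numbers: the shift along the tool's x, y, z in m, then the turn, a rotation vector about the tool's x, y, z in rad. A call has 1 to 10 rows; each row shifts and turns the commanded pose from where the row before left it, along the tool's axes as they then stand; what a row does not reach is not made up. A row lasts 1/8 s, in which the tool goes at most 62.5 mm and 10.7 degrees, less where a joint would pass 70% of its speed; a pose out of reach is approached as far as the arm can. A call with a gripper value outside its range is refused whole. "jaw" is the finger opening in m, from 0 to 0.0918, set as the call begins (left out, the last holds). The fingers move at their own pace and stop on an object; "newtons" is the grip in N (left out, the last holds). Time passes only in rows, so rows that do not move let the fingers close. It gives the time, the measured TCP pose, the force, the opening and the grip force at its end, in the units of the state.
- arm.observe(): the state, without advancing time (a new reading comes with each control period).
- arm.get_image(name): name is "scene" or "top" or "wrist"; returns a dict with "pixels" (420x560x3 uint8, red, green, blue), "z_map" (420x560 float32, m along the optical axis (not along the pixel's ray), 0 where there is no reading), "fx", "fy", "cx", "cy" (pixels), "xyz" and "rotation" of the camera in the world; the wrist camera has in their place "T_tool_cam" (4x4, takes a point from camera to tool coordinates, whose origin is the TCP and whose axes are the flange's). Camera axes: x right, y down, z forward; pixel columns grow to the right and rows downward; lengths in m; the calibration is good to about 2 mm. A picture is of the moment at which its call begins: read the wrist's pose just before it.
- arm.sign_off(): hands the job in; it is judged then, once.
The state is a dict: "clock": time; "joints": joint angles; "dq": joint speeds; "joint_efforts": joint torques, N m; "position": TCP position; "ee_rot": TCP orientation; "force": force on the tool from outside, world axes, zero at the start; "ft_torque": the same for the moment, N m; "width": opening from 0.0 (shut) to 1.0 (fully open); "gripper_force": force on a finger pad.
Only numpy, scipy, OpenCV 4.12 (cv2) and the standard library are available. Lean on these libraries where they do the work, as an engineer would, in place of code of your own. Each camera call takes 0.05 s, during which the arm holds its last target. There are 200 camera calls.

## Working session

There is one attempt and no reset: what is moved stays moved. The work goes in short steps, Python scripts to look and compute and a tool call to move; the robot and the scene stay as the last step left them, time stands still between calls to the robot, and variables do not carry over. Pictures are saved under pics/ and viewed, at most 13 in all, crops included, and the job is handed in when it is done.

Besides the shell and the picture viewer there is one more tool, called after "Call:" by a JSON object that holds its "method" and its "body", one argument or row to a line. arm_command: Moves the arm, as the interface text tells. Its arguments: {"type":"object","properties":{"targets":{"type":"array","items":{"type":"array","items":{"type":"array","items":{"type":"number"}}}},"jaw":{"type":"number"},"newtons":{"type":"number"}},"required":["targets"]}

```bash
mkdir -p pics; cat > h.py <<'E'
import numpy as np, cv2
from cell import arm
from scipy.spatial.transform import Rotation as R
def save(name,fn):
    s=arm.observe(); im=arm.get_image(name)
    cv2.imwrite('pics/'+fn+'.png',im['pixels'][:,:,::-1]); 
    np.savez('pics/'+fn+'.npz',**im,pos=s['position'],rot=s['ee_rot']); return load(fn)
def load(fn):
    im=dict(np.load('pics/'+fn+'.npz'))
    if 'T_tool_cam' in im:
        T=np.eye(4);T[:3,:3]=R.from_rotvec(im['rot']).as_matrix() if im['rot'].size==3 else im['rot'];T[:3,3]=im['pos'];T=T@im['T_tool_cam']
    else:
        T=np.eye(4);r=im['rotation'];T[:3,:3]=r if r.size==9 else R.from_rotvec(r).as_matrix();T[:3,3]=im['xyz']
    im['T']=T;return im
def ray(im,u,v):
    d=im['T'][:3,:3]@np.array([(u-im['cx'])/im['fx'],(v-im['cy'])/im['fy'],1]);return im['T'][:3,3],d
def plane(im,u,v,z):
    o,d=ray(im,u,v);return o+d*(z-o[2])/d[2]
def dep(im,u,v):
    o,d=ray(im,u,v);return o+d*im['z_map'][int(v),int(u)]
def cloud(im):
    v,u=np.mgrid[:420,:560];z=im['z_map']
    c=np.stack([(u-im['cx'])/im['fx']*z,(v-im['cy'])/im['fy']*z,z],-1)
    return c@im['T'][:3,:3].T+im['T'][:3,3]
E
python3 - <<'E'
from h import *
print(arm.observe())
for n in('scene','top'):
    im=save(n,n+'0');print(n,im['T'],im['fx'])
import cv2
E
```

```text
{'clock': 0.0, 'joints': array([-1.20859535,  0.43519301,  0.02496264,  1.57409325, -0.01158929,
        1.13402047, -0.07507215]), 'dq': array([-0.00182537, -0.00138951,  0.0010301 ,  0.00058641,  0.00076255,
       -0.00047583, -0.00058085]), 'joint_efforts': array([ 5.22905684e-04, -6.67858958e+01,  9.85351056e-01, -3.14471269e+01,
       -6.04436221e-02,  4.28875198e-02,  1.89669454e-04]), 'position': array([0.27996696, 0.55819754, 0.21976498]), 'ee_rot': array([-7.23545858e-01, -3.05691313e+00,  2.44124491e-03]), 'force': array([ 0.13178109,  0.16252251, -0.68944557]), 'ft_torque': array([ 0.0310151 , -0.00833878, -0.03739893]), 'gripper_force': 0.0, 'width': 0.9996540180013198}
scene [[ 0.86331964 -0.24796291  0.43953793  0.1111391 ]
 [-0.50412364 -0.46379386  0.72852907 -0.73141166]
 [ 0.0232068  -0.85053492 -0.52540632  0.5619656 ]
 [ 0.          0.          0.          1.        ]] 431.896621774279
top [[ 0.00828455 -0.98316481  0.18253306  0.37188827]
 [-0.99974863 -0.01194666 -0.01897225 -0.04618746]
 [ 0.02083351 -0.18233    -0.98301665  1.00434474]
 [ 0.          0.          0.          1.        ]] 385.7610902418348
```

View pics/scene0.png

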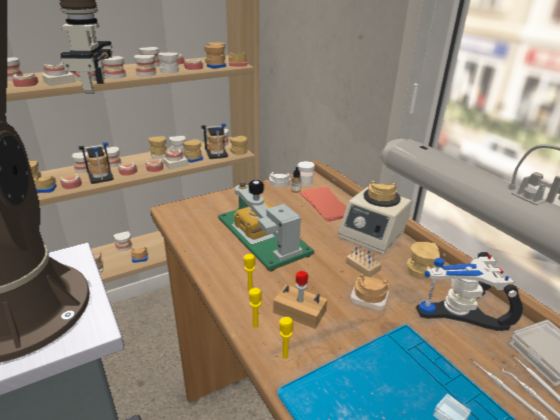

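View pics/top0.png

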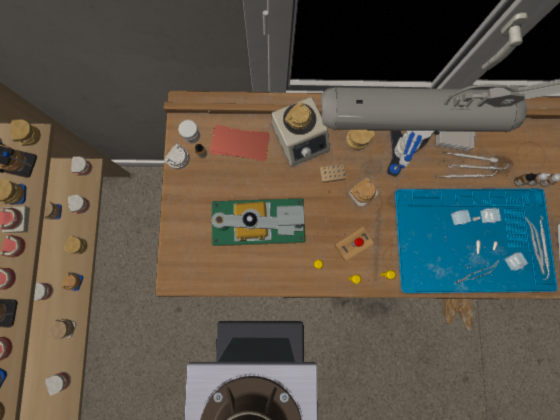

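The top view shows the press (base about 212–305, 198–245), with the knob at (250,219), the fork at about (290,217) and the red head at (359,242). The three yellow look-alikes stand near (318,264), (355,279) and (390,274).

```bash
python3 - <<'E'
from h import *
im=load('top0');sc=load('scene0')
def blobs(im,mask,amin=8):
    n,l,s,c=cv2.connectedComponentsWithStats(mask.astype(np.uint8));return [(i,s[i,4],c[i].round(1)) for i in range(1,n) if s[i,4]>amin],l
for nm,m in(('top',im),('scene',sc)):
    hsv=cv2.cvtColor(m['pixels'],cv2.COLOR_RGB2HSV);h,s,v=hsv[...,0].astype(int),hsv[...,1],hsv[...,2]
    P=cloud(m)
    for k,mask in dict(red=((h<5)|(h>174))&(s>190)&(v>90),yel=(h>24)&(h<33)&(s>200),green=(h>60)&(h<85)&(s>120),black=(v<40)&(P[...,2]>0.09)&(P[...,2]<.15)).items():
        b,l=blobs(m,mask)
        for i,a,c in b:
            q=P[l==i]
            if not(0.25<np.median(q[:,0])<.9 and -.6<np.median(q[:,1])<.5): continue
            print(nm,k,a,c,'med',np.median(q,0).round(4),'zmax',np.percentile(q[:,2],95).round(3))
            if k=='green' and a>800:
                r=cv2.minAreaRect(np.argwhere(l==i)[:,::-1].astype(np.float32));bp=cv2.boxPoints(r)
                print([plane(m,*p,.016)[:2].round(3) for p in bp])
P=cloud(im)
# slices by height around the press
sel=(P[...,0]>.3)&(P[...,0]<.7)&(P[...,1]<.4)&(P[...,1]>-.4)
for lo,hi in((.01,.03),(.07,.095),(.1,.112),(.125,.145)):
    mk=sel&(P[...,2]>lo)&(P[...,2]<hi);b,l=blobs(im,mk,15)
    for i,a,c in b:
        q=P[l==i];r=cv2.minAreaRect((q[:,:2]*1000).astype(np.float32));print((lo,hi),a,c,q.mean(0).round(4),[np.round(x,1) for x in r])
big=cv2.resize(im['pixels'][180:300,200:410],None,fx=3.8,fy=3.8,interpolation=cv2.INTER_CUBIC);cv2.imwrite('pics/c1.png',big[:,:,::-1])
E
```

```text
top red 54 [358.4 241.6] med [ 0.4457 -0.2514  0.0892] zmax 0.092
top yel 52 [318.3 263.7] med [ 0.3934 -0.1561  0.0812] zmax 0.084
top yel 78 [389.  274.3] med [ 0.3714 -0.3256  0.0809] zmax 0.085
top yel 65 [355.3 278.7] med [ 0.3594 -0.2449  0.0809] zmax 0.084
top green 184 [280.4 204.2] med [ 0.5508 -0.0611  0.0159] zmax 0.019
top green 191 [223.8 207.1] med [0.5383 0.0783 0.016 ] zmax 0.018
top green 595 [251.3 236.7] med [0.4612 0.053  0.0161] zmax 0.02
top black 92 [249.8 219.3] med [0.4897 0.0037 0.1353] zmax 0.138
scene red 134 [301.1 277.4] med [ 0.442  -0.2589  0.0866] zmax 0.09
scene yel 480 [252.5 286.5] med [ 0.3623 -0.2457  0.0678] zmax 0.082
scene yel 307 [285.7 332.4] med [ 0.3666 -0.3342  0.0697] zmax 0.082
scene black 115 [255.9 188.2] med [ 0.4857 -0.0067  0.1283] zmax 0.135
(0.01, 0.03) 401 [176.8 157.2] [0.6699 0.2071 0.0193] [array([670.8, 206.3]), array([56.2, 59.8]), np.float64(55.2)]
(0.01, 0.03) 155 [249.4 153.7] [0.6848 0.0166 0.0113] [array([682.8,  24.4]), array([ 30.8, 104.2]), np.float64(0.4)]
(0.01, 0.03) 151 [307.  156.9] [ 0.6753 -0.1368  0.0207] [a
[... 2140 characters left out ...]
 274.2] [ 0.371  -0.3277  0.0805] [array([ 370.8, -328.4]), array([20.2, 20.5]), np.float64(41.0)]
(0.07, 0.095) 68 [356.  278.9] [ 0.3594 -0.2456  0.0809] [array([ 359.3, -245.8]), array([18.5, 18.5]), np.float64(0.2)]
(0.1, 0.112) 141 [410.3 146.8] [ 0.6797 -0.384   0.1025] [array([ 679. , -384.6]), array([26.3, 46.9]), np.float64(72.4)]
(0.1, 0.112) 23 [403.5 161. ] [ 0.6433 -0.3655  0.1017] [array([ 642.9, -364. ]), array([22.1, 12.6]), np.float64(30.9)]
(0.1, 0.112) 496 [290.3 215.2] [ 0.5057 -0.089   0.1059] [array([505.6, -89.4]), array([45.7, 63.7]), np.float64(0.6)]
(0.125, 0.145) 159 [249.1 218.9] [0.4919 0.0059 0.1351] [array([492. ,   6.4]), array([30.9, 30.3]), np.float64(66.2)]
```

View pics/c1.png

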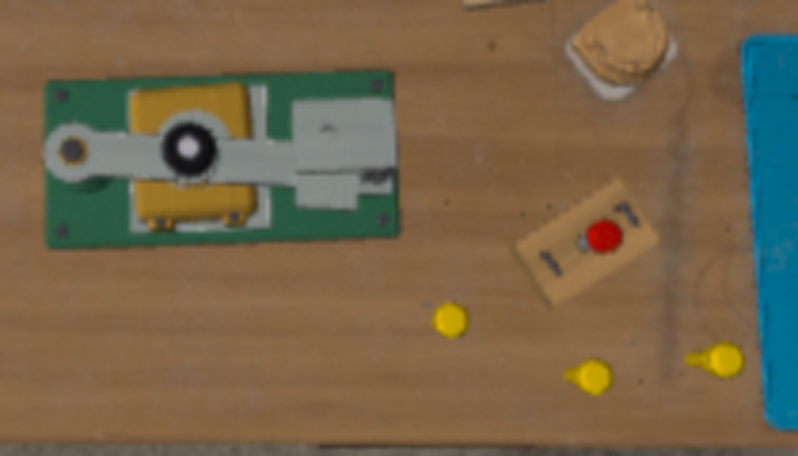

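The crop shows the steel pin with the red head in the beech block. The fork's top plate spans crop (293–395, 97–172), with the hole mark at about (328,128), and the knob is at (188,148). Next I bring the wrist camera over.

Call:
{"method": "arm_command", "body": {
  "targets": [
    [[-0.04, -0.048, 0, 0, 0, 0], [-0.04, -0.048, 0, 0, 0, 0], [-0.04, -0.048, 0, 0, 0, 0], [-0.04, -0.048, 0, 0, 0, 0], [-0.04, -0.048, 0, 0, 0, 0], [0, 0, 0, 0, 0, 0.178], [0, 0, 0, 0, 0, 0.178], [0, 0, 0, 0, 0, 0.178], [0, 0, 0, 0, 0, 0.178], [0, 0, 0, 0, 0, 0.178]]
  ],
  "jaw": 0.05
}}

```text
clock: 1.35
position: [0.3511, 0.2543, 0.2203]
ee_rot: [-1.976, -2.442, 0.001]
force: [-0.5, 0.2, 0.1]
width: 0.545
gripper_force: 0.0
```

```bash
python3 - <<'E'
from h import *
im=load('top0')
print('hole',plane(im,286.3,213.7,.106),'knob',plane(im,249.4,219,.136),'pin',plane(im,358.5,242,.09))
w=save('wrist','w0');print(w['T_tool_cam'],w['fx'],w['pos'],w['rot'])
E
```

```text
hole [ 0.50915701 -0.07948568  0.106     ] knob [0.49146714 0.00525296 0.136     ] pin [ 0.44561509 -0.25199097  0.09      ]
[[-3.93791182e-04 -9.59459402e-01 -2.81846589e-01  7.56017181e-02]
 [ 9.99999404e-01 -9.08611157e-05 -1.08787336e-03  2.85401287e-04]
 [ 1.01816143e-03 -2.81846850e-01  9.59458867e-01 -1.64177888e-01]
 [ 0.00000000e+00  0.00000000e+00  0.00000000e+00  1.00000000e+00]] 345.5791025094343 [0.3511423  0.25426109 0.22031255] [-1.97638849e+00 -2.44194622e+00  9.00177416e-04]
```

Call:
{"method": "arm_command", "body": {
  "targets": [
    [[0, 0, 0, 0, 0, 0.178], [-0.0437, 0.017, 0, 0, 0, 0], [-0.0437, 0.017, 0, 0, 0, 0], [-0.0437, 0.017, 0, 0, 0, 0], [-0.0437, 0.017, 0, 0, 0, 0], [-0.0437, 0.017, 0, 0, 0, 0], [-0.0437, 0.017, 0, 0, 0, 0], [-0.0437, 0.017, 0, 0, 0, 0], [-0.0437, 0.017, 0, 0, 0, 0], [0, 0, 0, 0, 0, 0]]
  ]
}}

```text
clock: 2.65
position: [0.501, -0.0935, 0.2204]
ee_rot: [2.181, 2.259, -0.002]
force: [-0.2, 0.9, 0.6]
width: 0.548
gripper_force: 0.0
```

```bash
python3 - <<'E'
from h import *
w=save('wrist','w1');print(w['pos'],w['rot'])
P=cloud(w)
for lo,hi in((.012,.02),(.084,.092),(.102,.11),(.13,.14)):
    mk=((P[...,2]>lo)&(P[...,2]<hi)&(w['z_map']>.2)).astype(np.uint8)
    n,l,s,c=cv2.connectedComponentsWithStats(mk)
    for i in range(1,n):
        if s[i,4]>150:
            q=P[l==i];print((lo,hi),s[i],q.mean(0).round(4),[np.round(x,1) for x in cv2.minAreaRect((q[:,:2]*1000).astype(np.float32))])
E
```

```text
[ 0.50098163 -0.09354875  0.22042617] [ 2.18108329e+00  2.25892678e+00 -2.01672485e-03]
(0.012, 0.02) [ 226    0   37  209 2818] [ 0.4555 -0.0052  0.0159] [array([459.5, -27.3]), array([ 34.8, 207.4]), np.float64(1.0)]
(0.012, 0.02) [ 288    0   59  208 4967] [ 0.5413 -0.0234  0.0159] [array([531.8, -24.5]), array([ 56.8, 205.4]), np.float64(2.5)]
(0.012, 0.02) [419 134 128 123 593] [ 0.6928 -0.097   0.0163] [array([698.6, -88.7]), array([167.3,  78.6]), np.float64(58.2)]
(0.012, 0.02) [374 247  35  16 307] [ 0.6291 -0.1772  0.0171] [array([ 629.1, -180.5]), array([39.4, 14.5]), np.float64(8.6)]
(0.084, 0.092) [ 260    0   39   53 1615] [0.4936 0.0431 0.0879] [array([493.2,  41.1]), array([36.8, 28. ]), np.float64(87.8)]
(0.084, 0.092) [ 238   87   55  111 3056] [ 0.4839 -0.0477  0.088 ] [array([484.6, -50.5]), array([94.9, 44.2]), np.float64(87.4)]
(0.084, 0.092) [ 487  169   73  117 3119] [ 0.7148 -0.1163  0.0855] [array([ 730.1, -120.2]), array([ 61.5, 112.3]), np.float64(22.6)]
(0.084, 0.092) [213 333  21  19 301] [ 0.4463 -0.2511  0.089 ] [array([ 445.4, -251.7]), array([19.1, 20.6]), np.float64(89.3)]
(0.102, 0.11) [ 261  155   55   75 3797] [ 0.505  -0.0873  0.1059] [array([504.4, -89. ]), array([45.4, 64.5]), np.float64(2.3)]
(0.102, 0.11) [538 198  22  56 427] [ 0.7264 -0.1071  0.1064] [array([ 728.5, -110.2]), array([13.9, 48.8]), np.float64(3.2)]
(0.13, 0.14) [ 250   41   50   53 1916] [0.4918 0.0059 0.1353] [array([491.8,   6.1]), array([32.8, 32.8]), np.float64(52.5)]
```

View pics/w1.png

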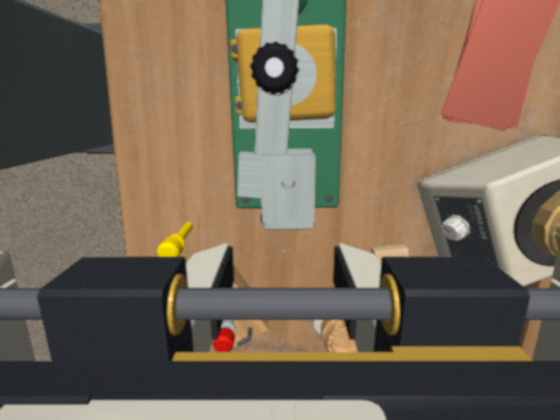

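The wrist view shows the fork plate at (261–316, 150–228), with a hole arc near (288,183). The knob is at (275,67), the eye plate extends to the left at (238–262, 152–198), and the steel pin's red head is at (224,341).

```bash
python3 - <<'E'
from h import *
w=load('w1')
c=w['pixels'][140:240,225:330];a=cv2.resize(c,None,fx=6,fy=6,interpolation=cv2.INTER_CUBIC)
cv2.imwrite('pics/c2.png',a[:,:,::-1])
g=cv2.cvtColor(w['pixels'],cv2.COLOR_RGB2GRAY)
print(g[174:194,276:302])
print((w['z_map'][174:194:2,276:302:2]*1000).round())
E
```

```text
[[175 176 178 176 177 177 177 178 177 175 177 174 176 174 171 172 170 170
  167 170 170 171 170 172 170 172]
 [177 175 176 177 179 178 175 178 174 176 174 176 177 174 174 172 169 167
  167 170 170 170 170 170 173 174]
 [176 177 179 176 177 176 174 180 175 177 176 176 176 177 175 172 172 167
  170 169 170 170 170 173 171 174]
 [174 177 177 176 175 177 175 174 175 175 173 175 176 176 174 176 172 170
  168 170 171 170 170 172 171 172]
 [176 177 175 177 177 175 176 172 173 173 174 173 175 175 174 174 173 169
  169 169 171 170 168 172 172 173]
 [178 176 178 176 176 174 173 174 173 170 172 173 171 173 174 171 170 167
  165 168 167 172 171 171 172 172]
 [174 176 178 173 173 169 168 172 174 175 172 173 173 173 176 171 170 164
  160 163 169 170 172 171 173 176]
 [176 177 177 175 171 163 161 166 173 175 174 175 175 174 172 173 168 155
  144 152 163 170 172 172 171 172]
 [175 177 177 173 167 153 149 155 167 173 175 172 174 174 174 168 156 141
  134 149 162 167 171 171 171 173]
 [176 176 176 173 170 152 142 147 160 167 171 173 173 172 170 161 147 132
  129 150 163 169 171 171 172 171]
 [175 176 
[... 1061 characters left out ...]
0 171 169 173 172]]
[[283. 282. 282. 283. 282. 283. 282. 282. 283. 282. 282. 282. 282.]
 [283. 283. 283. 282. 283. 302. 301. 301. 284. 281. 282. 284. 283.]
 [283. 283. 283. 284. 302. 302. 302. 301. 303. 284. 283. 284. 284.]
 [283. 283. 283. 301. 302. 302. 302. 302. 303. 302. 285. 284. 284.]
 [284. 284. 284. 295. 304. 303. 302. 303. 304. 295. 284. 283. 285.]
 [285. 285. 284. 288. 298. 303. 305. 303. 299. 290. 286. 286. 285.]
 [284. 285. 284. 285. 292. 294. 296. 294. 290. 285. 284. 286. 286.]
 [286. 286. 287. 287. 286. 286. 290. 289. 287. 287. 286. 284. 286.]
 [286. 286. 286. 286. 288. 286. 286. 287. 286. 285. 286. 287. 287.]
 [287. 286. 287. 285. 286. 286. 287. 287. 288. 287. 288. 287. 286.]]
```

View pics/c2.png

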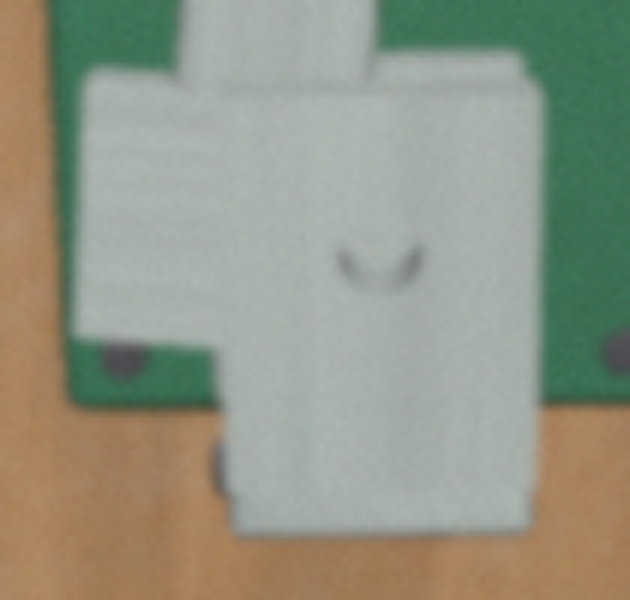

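```bash
python3 - <<'E'
from h import *
w=load('w1');P=cloud(w)
roi=np.zeros((420,560),bool);roi[168:198,270:306]=1
m=roi&(P[...,2]<.1025)
v,u=np.nonzero(m);print(m.sum(),u.min(),u.max(),v.min(),v.max())
(cu,cv_),r=cv2.minEnclosingCircle(np.stack([u,v],1).astype(np.float32));print(cu,cv_,r,u.mean(),v.mean())
for a,b in((cu,cv_),(u.mean(),v.mean())):print('hole',plane(w,a,b,.106).round(4))
# pin head, knob in wrist by depth top
hsv=cv2.cvtColor(w['pixels'],cv2.COLOR_RGB2HSV)
for nm,lo,hi,box in(('pin',.084,.093,(.42,.47,-.28,-.22)),('knob',.131,.14,(.46,.52,-.03,.04))):
    q=P[(P[...,2]>lo)&(P[...,2]<hi)&(P[...,0]>box[0])&(P[...,0]<box[1])&(P[...,1]>box[2])&(P[...,1]<box[3])]
    c,r=cv2.minEnclosingCircle((q[:,:2]*1000).astype(np.float32));print(nm,len(q),np.round(c,1),round(r,1))
# plate left edge
for v in(160,168,176,184,192):
    row=P[v];k=np.nonzero((row[:,2]>.084)&(row[:,2]<.091)&(row[:,0]<.53)&(row[:,0]>.45))[0];print(v,plane(w,k.min()-.5,v,.088)[:2].round(4),plane(w,k.max()+.5,v,.088)[:2].round(4))
E
```

```text
128 282 294 176 188
288.1764831542969 181.61764526367188 6.384894371032715 288.1171875 181.59375
hole [ 0.5047 -0.0785  0.106 ]
hole [ 0.5047 -0.0785  0.106 ]
pin 301 [ 445.9 -252.8] 10.9
knob 1904 [491.7   6. ] 16.7
160 [ 0.4617 -0.0649] [ 0.4806 -0.0643]
168 [ 0.4616 -0.0719] [ 0.4815 -0.0712]
176 [ 0.4616 -0.0789] [ 0.5069 -0.0774]
184 [ 0.4607 -0.0861] [ 0.5072 -0.0845]
192 [ 0.4607 -0.0933] [ 0.4819 -0.0926]
```

Call:
{"method": "arm_command", "body": {
  "targets": [
    [[-0.04, -0.0155, 0, 0, 0, 0], [-0.04, -0.0155, 0, 0, 0, 0], [-0.04, -0.0155, 0, 0, 0, 0], [-0.037, -0.0142, 0, 0, 0, 0], [0, 0, 0.04, 0, 0, 0], [0, 0, 0.04, 0, 0, 0], [0, 0, 0.037, 0, 0, 0], [0, 0, 0.019, 0, 0, 0], [0, 0, 0, 0, 0, 0]]
  ],
  "jaw": 0.05
}}

```text
clock: 3.82
position: [0.445, -0.247, 0.0833]
ee_rot: [-2.173, -2.264, 0.001]
force: [-0.5, -0.2, 0.8]
width: 0.546
gripper_force: 0.0
```

```bash
python3 - <<'E'
from h import *
w=save('wrist','w2');P=cloud(w)
hsv=cv2.cvtColor(w['pixels'],cv2.COLOR_RGB2HSV);h,s,v=[hsv[...,i].astype(int) for i in range(3)]
m=(((h<5)|(h>174))&(s>170)&(v>70))
m[:120]=0
n,l,st,c=cv2.connectedComponentsWithStats(m.astype(np.uint8));i=1+st[1:,4].argmax();print(st[i],c[i],w['pos'])
q=P[l==i];print(np.median(q,0),np.percentile(q,[2,98],axis=0));T=np.linalg.inv(w['T']@np.linalg.inv(w['T_tool_cam']))
q=q[(q[:,2]>.087)];t=q@T[:3,:3].T+T[:3,3];print('tool',t.mean(0),cv2.minEnclosingCircle((t[:,:2]*1000).astype(np.float32)))
E
```

```text
[ 263  245   40   43 1418] [282.71720733 266.9887165 ] [ 0.44497598 -0.24695823  0.08334067]
[ 0.44501427 -0.24958868  0.08926821] [[ 0.43613239 -0.25995975  0.07652641]
 [ 0.45422575 -0.24308653  0.09103232]]
tool [-4.41773599e-03 -3.02331974e-05 -7.14462074e-03] ((30.77168846130371, -0.8042619824409485), 44.90057373046875)
```

View pics/w2.png

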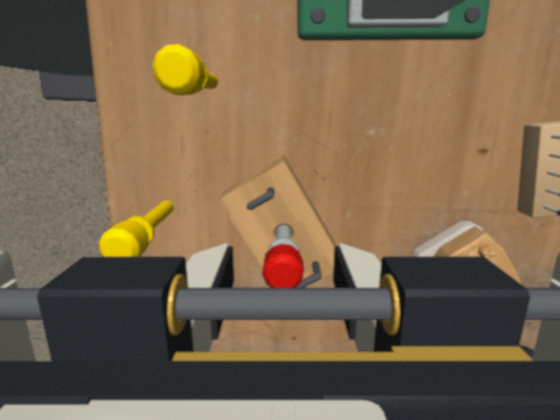

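The red head is at (283,267), between the open jaws and clear of the hex keys. It sits 4.4 mm toward tool −x, so I shift and grip.

Call:
{"method": "arm_command", "body": {
  "targets": [
    [[-0.0045, 0, 0, 0, 0, 0], [0, 0, 0, 0, 0, 0]]
  ]
}}

```text
clock: 4.12
position: [0.4467, -0.254, 0.0855]
ee_rot: [2.178, 2.262, 0.001]
force: [0.3, 0.6, 0.4]
width: 0.543
gripper_force: 0.0
```

Call:
{"method": "arm_command", "body": {
  "targets": [
    [[0, 0, 0, 0, 0, 0], [0, 0, 0, 0, 0, 0], [0, 0, 0, 0, 0, 0], [0, 0, 0, 0, 0, 0]]
  ],
  "jaw": 0.015,
  "newtons": 15
}}

```text
clock: 4.62
position: [0.4459, -0.2533, 0.0845]
ee_rot: [-2.179, -2.263, -0.0]
force: [0.3, 0.1, 0.2]
width: 0.184
gripper_force: 0.0
```

```bash
cat >> h.py <<'E'
def head(w,box=None):
    P=cloud(w);hsv=cv2.cvtColor(w['pixels'],cv2.COLOR_RGB2HSV);h,s,v=[hsv[...,i].astype(int) for i in range(3)]
    m=(((h<5)|(h>174))&(s>170)&(v>70));m[:, :200]=0;m[:,400:]=0;m[:120]=0
    n,l,st,c=cv2.connectedComponentsWithStats(m.astype(np.uint8));i=1+st[1:,4].argmax()
    q=P[l==i];zt=np.percentile(q[:,2],90)
    return st[i],c[i].round(1),zt,q[q[:,2]>zt-.004].mean(0)
E
python3 - <<'E'
from h import *
w=save('wrist','w3');print(w['pos'],w['rot'],head(w));s=arm.observe();print(s['force'],s['width']*.0918)
E
```

```text
[ 0.4459308  -0.25333929  0.08450763] [-2.17885249e+00 -2.26307618e+00 -9.79247683e-06] (array([ 264,  233,   37,   46, 1370], dtype=int32), array([282.3, 255.4]), np.float64(0.09063501870052473), array([ 0.44567334, -0.25148583,  0.09082337]))
[-0.3704234  -0.17920334 -0.79592095] 0.015209426747303705
```

View pics/w3.png

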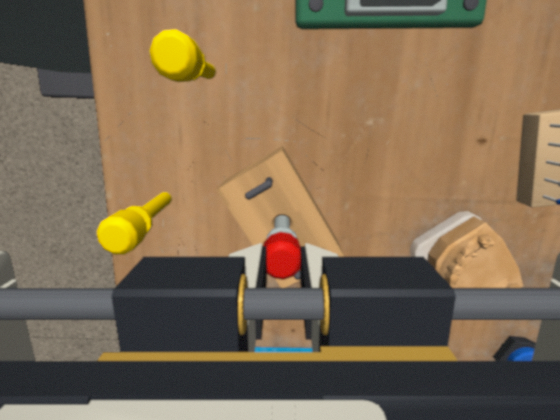

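The head at (283,256) appears between the pads, but the reading passed 22 mm with no grip force. I close further to see where it stops.

Call:
{"method": "arm_command", "body": {
  "targets": [
    [[0, 0, 0, 0, 0, 0], [0, 0, 0, 0, 0, 0]]
  ],
  "jaw": 0.005,
  "newtons": 10
}}

```text
clock: 4.92
position: [0.446, -0.2534, 0.0845]
ee_rot: [-2.179, -2.263, -0.0]
force: [-0.1, -0.0, -0.3]
width: 0.058
gripper_force: 0.0
```

```bash
python3 - <<'E'
from h import *
s=arm.observe();print(s['force'],s['width']*.0918,s['gripper_force'])
w=load('w3');P=cloud(w);Ti=np.linalg.inv(w['T']@np.linalg.inv(w['T_tool_cam']));t=P@Ti[:3,:3].T+Ti[:3,3]
for v in(240,248,256,264,272):print(v,[(u,*(t[v,u]*1000).round(0).astype(int)) for u in range(248,324,6)])
E
```

```text
[-0.05349195 -0.02298376 -0.31449414] 0.00535733765451599 0.0
240 [(248, np.int64(-24), np.int64(-27), np.int64(84)), (254, np.int64(-12), np.int64(-20), np.int64(55)), (260, np.int64(-12), np.int64(-16), np.int64(55)), (266, np.int64(6), np.int64(-9), np.int64(9)), (272, np.int64(9), np.int64(-6), np.int64(1)), (278, np.int64(10), np.int64(-2), np.int64(-2)), (284, np.int64(10), np.int64(1), np.int64(-1)), (290, np.int64(9), np.int64(4), np.int64(1)), (296, np.int64(6), np.int64(7), np.int64(8)), (302, np.int64(-12), np.int64(13), np.int64(54)), (308, np.int64(-12), np.int64(17), np.int64(54)), (314, np.int64(-12), np.int64(21), np.int64(54)), (320, np.int64(-12), np.int64(25), np.int64(55))]
248 [(248, np.int64(10), np.int64(-17), np.int64(-11)), (254, np.int64(10), np.int64(-14), np.int64(-12)), (260, np.int64(11), np.int64(-11), np.int64(-13)), (266, np.int64(9), np.int64(-8), np.int64(-9)), (272, np.int64(7), np.int64(-5), np.int64(-4)), (278, np.int64(8), np.int64(-2), np.int64(-5)), (284, np.int64(7), np.int64(1), np.int64(-5)), (290, np.int64(7), np.int64(4), np.int64(-4)), (
[... 1474 characters left out ...]
-28)), (320, np.int64(10), np.int64(16), np.int64(-29))]
272 [(248, np.int64(11), np.int64(-14), np.int64(-37)), (254, np.int64(10), np.int64(-12), np.int64(-36)), (260, np.int64(9), np.int64(-9), np.int64(-34)), (266, np.int64(0), np.int64(-8), np.int64(-16)), (272, np.int64(-6), np.int64(-5), np.int64(-5)), (278, np.int64(-6), np.int64(-2), np.int64(-5)), (284, np.int64(-6), np.int64(1), np.int64(-5)), (290, np.int64(-6), np.int64(4), np.int64(-5)), (296, np.int64(-6), np.int64(7), np.int64(-4)), (302, np.int64(4), np.int64(9), np.int64(-24)), (308, np.int64(9), np.int64(11), np.int64(-33)), (314, np.int64(11), np.int64(13), np.int64(-37)), (320, np.int64(10), np.int64(15), np.int64(-37))]
```

```bash
python3 - <<'E'
from h import *
w=save('wrist','w4');print(head(w));P=cloud(w);Ti=np.linalg.inv(w['T']@np.linalg.inv(w['T_tool_cam']));t=P@Ti[:3,:3].T+Ti[:3,3]
for v in(240,256,272):print(v,[(u,*(t[v,u]*1000).round(0).astype(int).tolist()) for u in range(248,324,6)])
s=arm.observe();print(s['width'],s['gripper_force'],s['ft_torque'],s['force'])
E
```

```text
(array([265, 233,  33,  45, 706], dtype=int32), array([282.4, 252.3]), np.float64(0.09084471041024146), array([ 0.44601287, -0.2512286 ,  0.09074649]))
240 [(248, -24, -27, 84), (254, -12, -20, 54), (260, -12, -16, 54), (266, 6, -9, 10), (272, 9, -6, 2), (278, 11, -2, -3), (284, 10, 1, 0), (290, 10, 4, 0), (296, 7, 7, 7), (302, -12, 13, 54), (308, -12, 17, 53), (314, -12, 21, 54), (320, -13, 25, 56)]
256 [(248, 11, -16, -22), (254, 10, -13, -21), (260, 10, -10, -20), (266, 11, -7, -22), (272, 10, -5, -21), (278, 3, -2, -5), (284, 3, 1, -5), (290, 9, 3, -18), (296, 10, 6, -21), (302, 10, 9, -21), (308, 11, 11, -22), (314, 11, 14, -21), (320, 11, 17, -22)]
272 [(248, 36, -8, -86), (254, 35, -7, -86), (260, 35, -6, -85), (266, 11, -7, -38), (272, 10, -4, -35), (278, -5, -2, -7), (284, -6, 1, -5), (290, 8, 3, -32), (296, 11, 5, -37), (302, 32, 5, -78), (308, 36, 6, -87), (314, 35, 8, -86), (320, 36, 9, -86)]
0.05625265120825427 0.0 [-0.00447499  0.05592136 -0.01063798] [ 0.147249   -0.22677037 -0.23226329]
```

View pics/w4.png

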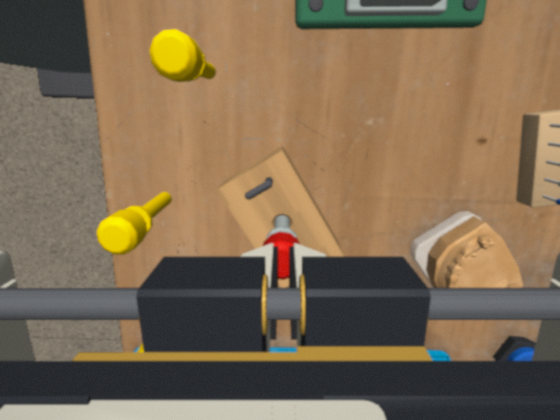

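The jaws have closed above the head. The fingertips, ending near row 246, lie about 25 mm higher than the tool data implies. I check `tip_reach`.

```bash
python3 - <<'E'
from h import *
print([a for a in dir(arm) if a[0]!='_'],arm.tip_reach)
for f in('w2','w4'):
    w=load(f);P=cloud(w);Ti=np.linalg.inv(w['T']@np.linalg.inv(w['T_tool_cam']));t=P@Ti[:3,:3].T+Ti[:3,3]
    m=(w['z_map']>0)&(t[...,2]<.03)&(abs(t[...,1])<.06)&(t[...,0]<.03)&(t[...,0]>-.03)
    hsv=cv2.cvtColor(w['pixels'],cv2.COLOR_RGB2HSV);m&=hsv[...,1]<60
    q=t[m];print(f,len(q),q.min(0),q.max(0),np.percentile(q[:,2],[90,97,99.5]))
s=load('scene0');sc=save('scene','s1');P=cloud(sc)
d=(P[...,0]>.38)&(P[...,0]<.52)&(P[...,1]>-.32)&(P[...,1]<-.2)&(P[...,2]>.06)
cv2.imwrite('pics/c3.png',cv2.resize(sc['pixels'][180:340,210:400],None,fx=4,fy=3.75,interpolation=cv2.INTER_CUBIC)[:,:,::-1])
E
```

```text
['PlanningError', 'get_image', 'observe', 'sign_off', 'tip_reach'] 0.019
w2 52242 [-0.01138426 -0.0599917  -0.12025824] [0.0299988  0.05979588 0.02334842] [-0.08260888 -0.0285885  -0.01180219]
w4 47331 [-0.01074154 -0.05999921 -0.12068283] [0.02999988 0.05999911 0.02411928] [-0.08927392 -0.05240677 -0.01213632]
```

View pics/c3.png

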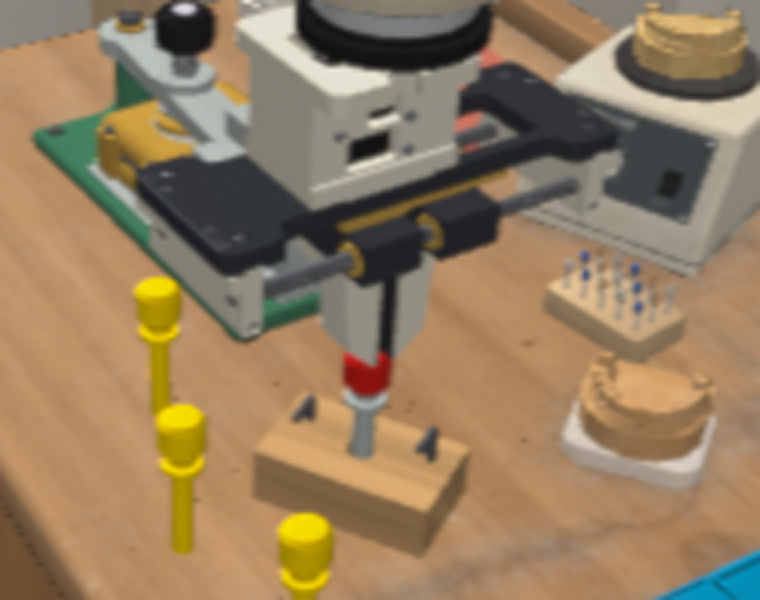

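The scene crop shows the fingertips ending on top of the red head (crop 365,355), at about z = 0.094. The true tips are therefore about 10 mm behind the reported TCP rather than 19 mm ahead. I open the jaws, go down about 27 mm more, and grip again.

Call:
{"method": "arm_command", "body": {
  "targets": [
    [[0, 0, 0, 0, 0, 0], [0, 0, 0, 0, 0, 0], [0, 0, 0, 0, 0, 0], [0.001, 0, 0, 0, 0, 0], [0, 0, 0.007, 0, 0, 0], [0, 0, 0.007, 0, 0, 0], [0, 0, 0.007, 0, 0, 0], [0, 0, 0.005, 0, 0, 0], [0, 0, 0, 0, 0, 0]]
  ],
  "jaw": 0.045
}}

```text
clock: 6.15
position: [0.4456, -0.2523, 0.0581]
ee_rot: [-2.179, -2.262, 0.001]
force: [0.0, -0.2, -0.3]
width: 0.494
gripper_force: 0.0
```

Call:
{"method": "arm_command", "body": {
  "targets": [
    [[0, 0, 0, 0, 0, 0], [0, 0, 0, 0, 0, 0], [0, 0, 0, 0, 0, 0], [0, 0, 0, 0, 0, 0]]
  ],
  "jaw": 0.015,
  "newtons": 15
}}

```text
clock: 6.65
position: [0.4461, -0.2524, 0.0587]
ee_rot: [2.179, 2.263, 0.0]
force: [0.1, -0.1, 1.6]
width: 0.231
gripper_force: 15.0
```

```bash
python3 - <<'E'
from h import *
w=save('wrist','w5');print(head(w),w['pos']);P=cloud(w);Ti=np.linalg.inv(w['T']@np.linalg.inv(w['T_tool_cam']));t=P@Ti[:3,:3].T+Ti[:3,3]
s=arm.observe();print(s['width']*.0918,s['gripper_force'],s['force'])
E
```

```text
(array([ 259,  254,   50,   34, 1363], dtype=int32), array([282.9, 272.8]), np.float64(0.09024246013713692), array([ 0.44617062, -0.24726438,  0.09044378])) [ 0.44605436 -0.25241424  0.0586646 ]
0.021109302105529356 15.00004746732884 [-0.14167265 -0.59107546  0.77808322]
```

Call:
{"method": "arm_command", "body": {
  "targets": [
    [[0, 0, -0.03, 0, 0, 0], [0, 0, -0.045, 0, 0, 0], [0, 0, -0.04, 0, 0, 0], [0.035, 0.0135, 0, 0, 0, 0], [0.035, 0.0135, 0, 0, 0, 0], [0.035, 0.0135, 0, 0, 0, 0], [0.035, 0.0135, 0, 0, 0, 0], [0.0306, 0.0111, 0, 0, 0, 0], [0, 0, 0, 0, 0, 0], [0, 0, 0, 0, 0, 0]]
  ]
}}

```text
clock: 7.95
position: [0.5042, -0.08, 0.1735]
ee_rot: [-2.179, -2.263, 0.001]
force: [-0.7, 0.2, -1.6]
width: 0.226
gripper_force: 15.0
```

```bash
python3 - <<'E'
from h import *
w=save('wrist','w6');print(head(w),w['pos'],w['rot']);s=arm.observe();print(s['width']*.0918,s['gripper_force'],s['force'])
cv2.imwrite('pics/c4.png',cv2.resize(w['pixels'][130:300,200:370],None,fx=4.4,fy=3.5,interpolation=cv2.INTER_CUBIC)[:,:,::-1])
E
```

```text
(array([ 259,  254,   50,   34, 1353], dtype=int32), array([282.9, 272.8]), np.float64(0.20493527822265437), array([ 0.5042901 , -0.07554287,  0.20382455])) [ 0.50418513 -0.0799696   0.17346333] [-2.17917108e+00 -2.26291484e+00  7.52786738e-04]
0.02093301861946171 14.999871593608987 [ 0.25292935 -0.22052355 -0.39316135]
```

View pics/c4.png

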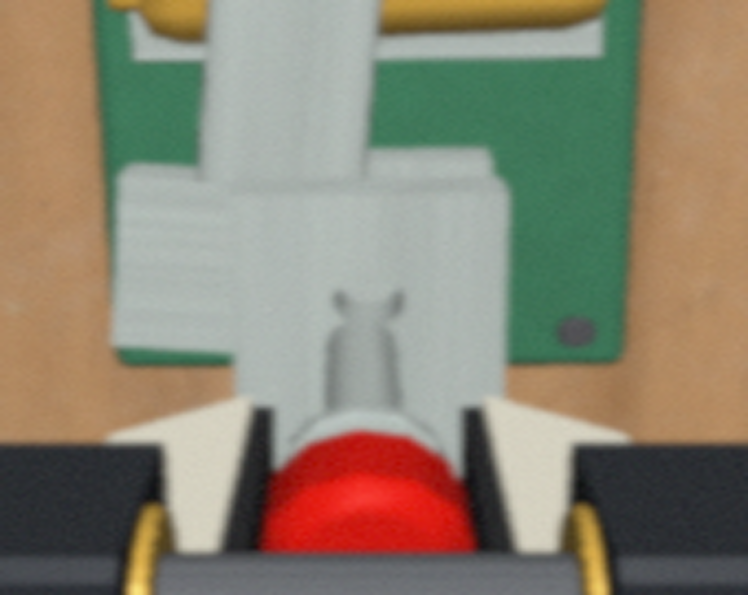

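The crop shows the held steel shank ending at about crop (364,325), just in front of the hole's two visible edges at (335,300) and (403,300). The hole is about 0.7 mm to the right of the shank axis.

```bash
python3 - <<'E'
from h import *
w=load('w6');P=cloud(w);M=w['T']@np.linalg.inv(w['T_tool_cam']);Ti=np.linalg.inv(M);t=P@Ti[:3,:3].T+Ti[:3,3]
print(w['cx'],w['cy'])
# shank points: z between fork top+8mm and collar
for lo,hi in((.122,.13),(.13,.14),(.14,.15),(.15,.16),(.16,.168)):
    m=(P[...,2]>lo)&(P[...,2]<hi)&(abs(t[...,1])<.012)&(abs(t[...,0])<.03);q=t[m]*1000
    if len(q)<6: print(lo,len(q));continue
    # circle fit in tool xy with r=5
    from scipy.optimize import least_squares
    f=least_squares(lambda p:np.hypot(q[:,0]-p[0],q[:,1]-p[1])-5,[q[:,0].max()-5,0],loss='soft_l1')
    print(lo,len(q),'axis tool xy',f.x.round(2),'y ext',np.percentile(q[:,1],[3,97]).round(1),'xmax',np.percentile(q[:,0],95).round(1))
h=Ti@np.array([.5047,-.0785,.106,1]);print('hole tool',h[:3])
# hole visible pixels in this image
m=(P[...,2]<.1025)&(P[...,2]>.08)&(abs(t[...,1])<.012)&(t[...,0]>-.005)&(t[...,0]<.014);v,u=np.nonzero(m);print(len(u),u.min(),u.max(),v.min(),v.max())
for a in((u.min()-.5),(u.max()+.5)):
    for vv in (v.min()-.5,v.max()): p=Ti@np.append(plane(w,a,vv,.106),1);print((p[:3]*1000).round(2))
E
```

```text
283.1090868894731 206.5471588835749
0.122 43 axis tool xy [-1.68 -0.57] y ext [-5.1  3.8] xmax 3.4
0.13 86 axis tool xy [-1.7  -0.52] y ext [-4.9  3.9] xmax 3.4
0.14 95 axis tool xy [-1.66 -0.39] y ext [-5.2  4.2] xmax 3.5
0.15 111 axis tool xy [-1.63 -0.24] y ext [-5.   4.1] xmax 3.5
0.16 44 axis tool xy [-1.54 -0.15] y ext [-4.1  3.4] xmax 3.6
hole tool [0.00147131 0.00059344 0.06746265]
159 276 291 208 221
[ 6.88 -5.21 67.46]
[-3.09 -5.28 67.47]
[ 6.88  5.98 67.46]
[-3.09  6.04 67.46]
```

Call:
{"method": "arm_command", "body": {
  "targets": [
    [[0.0028, 0.0009, 0.005, 0, 0, 0], [0, 0, 0.006, 0, 0, 0], [0, 0, 0, 0, 0, 0], [0, 0, 0, 0, 0, 0]]
  ]
}}

```text
clock: 8.5
position: [0.5053, -0.0768, 0.1625]
ee_rot: [-2.179, -2.263, 0.0]
force: [-0.5, -0.4, 0.4]
width: 0.229
gripper_force: 15.0
```

```bash
cat > m.py <<'E'
from h import *
from scipy.optimize import least_squares
import sys
w=save('wrist',sys.argv[1]);print(w['pos'],w['rot']);s=arm.observe();print(s['width']*.0918,s['force'],s['clock'])
P=cloud(w);M=w['T']@np.linalg.inv(w['T_tool_cam']);Ti=np.linalg.inv(M);t=P@Ti[:3,:3].T+Ti[:3,3]
m=(P[...,2]>.114)&(t[...,2]<.02)&(t[...,2]>-.01)&(abs(t[...,1])<.012)&(abs(t[...,0])<.012);
m=(P[...,2]>.112)&(t[...,2]>.008)&(abs(t[...,1])<.007)&(t[...,0]<.007)&(t[...,0]>-.012);q=t[m]*1000
f=least_squares(lambda p:np.hypot(q[:,0]-p[0]-p[2]*q[:,2]/1e3,q[:,1]-p[1]-p[3]*q[:,2]/1e3)-5,[-2,0,0,0],loss='soft_l1')
print(len(q),'axis at z=50',(f.x[:2]+f.x[2:]*.05).round(2),'slope',(f.x[2:]/1e3).round(3))
h=Ti@np.array([.5047,-.0785,.106,1]);print('hole(world est)',(h[:3]*1000).round(2))
m=(P[...,2]<.1025)&(P[...,2]>.08)&(abs(t[...,1])<.012)&(t[...,0]>-.005)&(t[...,0]<.014);v,u=np.nonzero(m)
if len(u):
  print(len(u),u.min(),u.max(),v.min(),v.max())
  for a in(u.min()-.5,u.max()+.5): print(((Ti@np.append(plane(w,a,v.min()-.5,.106),1))[:3]*1000).round(2))
E
python3 m.py w7
```

```text
[ 0.50525315 -0.07682417  0.1624655 ] [-2.17929095e+00 -2.26271804e+00  2.55159063e-04]
0.02128261701392379 [ 0.94040585 -0.40999641 -0.93332394] 8.55
378 axis at z=50 [-1.64 -0.65] slope [-0.001 -0.014]
hole(world est) [-1.65 -0.61 56.47]
45 274 291 211 225
[ 8.05 -6.29 56.47]
[ 8.05  5.72 56.46]
```

Call:
{"method": "arm_command", "body": {
  "targets": [
    [[0, 0, 0.002, 0, 0, 0], [0, 0, 0.002, 0, 0, 0], [0, 0, 0.0015, 0, 0, 0], [0, 0, 0.0015, 0, 0, 0], [0, 0, 0.001, 0, 0, 0], [0, 0, 0, 0, 0, 0]]
  ]
}}

```text
clock: 9.3
position: [0.5053, -0.0766, 0.1545]
ee_rot: [-2.179, -2.263, 0.0]
force: [-0.2, -0.4, -0.6]
width: 0.231
gripper_force: 15.0
```

Call:
{"method": "arm_command", "body": {
  "targets": [
    [[0, 0, 0.0015, 0, 0, 0], [0, 0, 0.0015, 0, 0, 0], [0, 0, 0.0015, 0, 0, 0], [0, 0, 0, 0, 0, 0]]
  ]
}}

```text
clock: 9.8
position: [0.5052, -0.0766, 0.1499]
ee_rot: [-2.179, -2.263, 0.0]
force: [-0.5, 0.0, 0.5]
width: 0.225
gripper_force: 15.0
```

Call:
{"method": "arm_command", "body": {
  "targets": [
    [[0, 0, 0.002, 0, 0, 0], [0, 0, 0.002, 0, 0, 0], [0, 0, 0.002, 0, 0, 0], [0, 0, 0, 0, 0, 0]]
  ]
}}

```text
clock: 10.3
position: [0.5052, -0.0766, 0.1438]
ee_rot: [-2.179, -2.263, 0.0]
force: [-0.7, -0.8, -0.5]
width: 0.227
gripper_force: 15.0
```

```bash
python3 m.py w8; python3 -c "
from h import *
print(head(load('w8')))"
```

```text
[ 0.50520164 -0.07659443  0.1438435 ] [-2.17877826e+00 -2.26299921e+00  3.58039300e-04]
0.02104880250848862 [ 0.34666634 -0.47498041 -1.09632333] 10.35
236 axis at z=50 [-1.74 -0.6 ] slope [-0.002 -0.011]
hole(world est) [-1.89 -0.56 37.84]
5 274 290 232 235
[ 0.08 -5.85 37.85]
[ 0.08  4.74 37.84]
(array([ 259,  254,   50,   34, 1355], dtype=int32), array([282.8, 272.8]), np.float64(0.17538463274553853), array([ 0.50527256, -0.07174282,  0.17496566]))
```

Call:
{"method": "arm_command", "body": {
  "targets": [
    [[0, 0, 0.0015, 0, 0, 0], [0, 0, 0.0015, 0, 0, 0], [0, 0, 0.001, 0, 0, 0], [0, 0, 0, 0, 0, 0]]
  ]
}}

```text
clock: 10.85
position: [0.5053, -0.0766, 0.1399]
ee_rot: [-2.179, -2.263, 0.0]
force: [-0.2, -0.1, -1.1]
width: 0.232
gripper_force: 15.0
```

Call:
{"method": "arm_command", "body": {
  "targets": [
    [[0, 0, 0, 0, 0, 0], [0, 0, 0, 0, 0, 0], [0, 0, 0, 0, 0, 0]]
  ],
  "jaw": 0.05
}}

```text
clock: 11.22
position: [0.5054, -0.0766, 0.1401]
ee_rot: [2.179, 2.263, 0.0]
force: [0.0, 0.5, 0.4]
width: 0.502
gripper_force: 0.0
```

```bash
python3 m.py w9; python3 -c "
from h import *
print(head(load('w9')))"
```

```text
[ 0.50538451 -0.07661289  0.14009449] [2.17882386e+00 2.26309060e+00 2.08665937e-04]
0.04845430012383481 [-0.36709642 -0.83281135  0.43216459] 11.275
183 axis at z=50 [-1.92 -1.11] slope [-0.003 -0.007]
hole(world est) [-1.86 -0.76 34.09]
7 273 290 235 238
[-0.47 -6.36 34.09]
[-0.47  4.67 34.1 ]
(array([ 258,  253,   45,   35, 1291], dtype=int32), array([280.3, 272.4]), np.float64(0.1702614777207139), array([ 0.50419583, -0.07231787,  0.16996555]))
```

The pin now stands on the eye plate with its head top at 0.170. Next I clear the head and straddle the knob.

Call:
{"method": "arm_command", "body": {
  "targets": [
    [[0, 0, -0.01, 0, 0, 0], [0, 0, -0.02, 0, 0, 0], [0, 0, -0.015, 0, 0, 0], [0.03, -0.004, 0, 0, 0, 0], [0.03, -0.004, 0, 0, 0, 0], [0.023, -0.0026, 0, 0, 0, 0], [0, 0, 0.03, 0, 0, 0], [0, 0, 0.03, 0, 0, 0], [0, 0, 0.014, 0, 0, 0], [0, 0, 0, 0, 0, 0]]
  ],
  "jaw": 0.05
}}

```text
clock: 12.52
position: [0.4913, 0.0058, 0.1108]
ee_rot: [-2.179, -2.262, 0.002]
force: [0.6, -0.4, -0.2]
width: 0.542
gripper_force: 0.0
```

```bash
python3 - <<'E'
from h import *
w=save('wrist','w10');P=cloud(w);s=arm.observe();print(w['pos'],s['force'],s['width']*.0918)
Ti=np.linalg.inv(w['T']@np.linalg.inv(w['T_tool_cam']));t=P@Ti[:3,:3].T+Ti[:3,3]
q=t[(P[...,2]>.13)&(P[...,2]<.14)&(abs(t[...,1])<.022)&(t[...,0]<.03)&(t[...,0]>-.03)]*1000
print(len(q),np.percentile(q,[1,99],axis=0).round(1),q.mean(0))
E
```

```text
[0.49126469 0.00578734 0.11083544] [ 0.54329563 -0.12921384  0.03317482] 0.04975708958942433
2708 [[ -3.3 -14.9 -26.7]
 [ 16.4  15.6 -19.7]] [  6.38035412   0.34809415 -24.31916671]
```

Call:
{"method": "arm_command", "body": {
  "targets": [
    [[0, 0, 0, 0, 0, 0], [0, 0.001, 0, 0, 0, 0], [0, 0.001, 0, 0, 0, 0], [0, 0.001, 0, 0, 0, 0], [0, 0.001, 0, 0, 0, 0], [0, 0.0005, 0, 0, 0, 0]]
  ],
  "jaw": 0.04
}}

```text
clock: 13.32
position: [0.4956, 0.0061, 0.1109]
ee_rot: [-2.178, -2.263, 0.001]
force: [-3.1, -0.5, 1.8]
width: 0.431
gripper_force: 1.3
```

Call:
{"method": "arm_command", "body": {
  "targets": [
    [[0, 0.0005, 0, 0, 0, 0], [0, 0.0005, 0, 0, 0, 0], [0, 0.0005, 0, 0, 0, 0], [0, 0.0005, 0, 0, 0, 0]]
  ]
}}

```text
clock: 13.82
position: [0.4977, 0.0057, 0.1109]
ee_rot: [-2.179, -2.263, 0.001]
force: [-4.4, -2.6, 1.1]
width: 0.436
gripper_force: 2.2
```

```bash
cat > k.py <<'E'
from h import *
s=arm.observe()
for n in('scene','top'):
    im=arm.get_image(n);im['T']=np.eye(4);r=np.array(im['rotation']);im['T'][:3,:3]=r if r.size==9 else R.from_rotvec(r).as_matrix();im['T'][:3,3]=im['xyz']
    P=cloud(im);hsv=cv2.cvtColor(im['pixels'],cv2.COLOR_RGB2HSV);h,sa,v=[hsv[...,i].astype(int) for i in range(3)]
    m=((h<6)|(h>173))&(sa>150)&(v>60)&(P[...,0]>.46)&(P[...,0]<.56)&(P[...,1]<-.03)&(P[...,1]>-.13)&(P[...,2]>.09);q=P[m]
    print(n,m.sum(),np.percentile(q,90,axis=0).round(4) if len(q) else '')
    if n=='top':
        m=(P[...,2]>.083)&(P[...,2]<.093)&(P[...,0]>.44)&(P[...,0]<.5)&(P[...,1]<-.065)&(P[...,1]>-.092)
        q=P[m];print('plate',len(q),np.percentile(q[:,0],3).round(4) if len(q) else '')
print(s['position'],s['force'],s['clock'])
E
python3 k.py
```

```text
scene 100 [ 0.508  -0.0778  0.1693]
top 63 [ 0.512  -0.0721  0.1715]
plate 86 0.4677
[0.49772137 0.00567634 0.1109112 ] [-4.42826391 -2.63514584  1.13983178] 13.825
```

Call:
{"method": "arm_command", "body": {
  "targets": [
    [[0, 0.0004, 0, 0, 0, 0], [0, 0.0004, 0, 0, 0, 0], [0, 0.0004, 0, 0, 0, 0], [0, 0.0004, 0, 0, 0, 0]]
  ]
}}

```text
clock: 14.42
position: [0.4992, 0.0057, 0.1108]
ee_rot: [-2.179, -2.263, 0.002]
force: [-4.3, -3.6, 0.3]
width: 0.434
gripper_force: 2.3
```

Call:
{"method": "arm_command", "body": {
  "targets": [
    [[0, 0.0003, 0, 0, 0, 0], [0, 0.0003, 0, 0, 0, 0], [0, 0.0003, 0, 0, 0, 0], [0, 0.0003, 0, 0, 0, 0]]
  ]
}}

```text
clock: 14.92
position: [0.5004, 0.0056, 0.1108]
ee_rot: [-2.179, -2.262, 0.002]
force: [-4.2, -4.1, 1.3]
width: 0.435
gripper_force: 2.3
```

```bash
python3 k.py
```

```text
scene 98 [ 0.508  -0.078   0.1693]
top 65 [ 0.5121 -0.072   0.1714]
plate 62 0.4724
[0.50035462 0.00561585 0.11077904] [-4.16683458 -4.05147835  1.29053949] 14.925
```

Call:
{"method": "arm_command", "body": {
  "targets": [
    [[0, 0.0003, 0, 0, 0, 0], [0, 0.0003, 0, 0, 0, 0], [0, 0.0003, 0, 0, 0, 0], [0, 0.0003, 0, 0, 0, 0]]
  ]
}}

```text
clock: 15.52
position: [0.5018, 0.006, 0.1108]
ee_rot: [-2.179, -2.263, 0.001]
force: [-3.5, -3.1, -0.0]
width: 0.44
gripper_force: 1.8
```

Call:
{"method": "arm_command", "body": {
  "targets": [
    [[0, 0.0002, 0, 0, 0, 0], [0, 0.0002, 0, 0, 0, 0], [0, 0.0002, 0, 0, 0, 0]]
  ]
}}

```text
clock: 15.9
position: [0.5027, 0.0064, 0.111]
ee_rot: [-2.179, -2.263, -0.0]
force: [-3.7, -2.5, -0.9]
width: 0.437
gripper_force: 1.7
```

```bash
python3 k.py
```

```text
scene 102 [ 0.5026 -0.078   0.1684]
top 63 [ 0.5059 -0.0722  0.1705]
plate 38 0.4772
[0.50267545 0.00640802 0.11100521] [-3.72702746 -2.52421141 -0.89051267] 15.9
```

Call:
{"method": "arm_command", "body": {
  "targets": [
    [[0, 0.0002, 0, 0, 0, 0], [0, 0.0002, 0, 0, 0, 0]]
  ]
}}

```text
clock: 16.25
position: [0.5033, 0.0065, 0.1111]
ee_rot: [2.179, 2.263, 0.001]
force: [-3.4, -1.2, -0.7]
width: 0.434
gripper_force: 1.4
```

```bash
python3 k.py
```

```text
scene 94 [ 0.503  -0.0797  0.1672]
top 61 [ 0.5058 -0.0723  0.1692]
plate 29 0.4792
[0.503284   0.00651922 0.11111672] [-3.41452129 -1.1862843  -0.69663489] 16.25
```

Call:
{"method": "arm_command", "body": {
  "targets": [
    [[0, 0.0002, 0, 0, 0, 0], [0, 0.0001, 0, 0, 0, 0]]
  ]
}}

```text
clock: 16.6
position: [0.5034, 0.0065, 0.1111]
ee_rot: [2.179, 2.263, 0.0]
force: [-2.4, -1.5, -0.1]
width: 0.437
gripper_force: 1.5
```

```bash
python3 k.py
```

```text
scene 98 [ 0.5075 -0.0769  0.1463]
top 61 [ 0.5115 -0.073   0.1485]
plate 28 0.4796
[0.5034401  0.00647209 0.11106449] [-2.43399093 -1.50904338 -0.06760877] 16.6
```

The pin dropped to the spring ball, with its head top at about 0.147. I ease off the knob, close the fingers and go over the head.

Call:
{"method": "arm_command", "body": {
  "targets": [
    [[0, -0.002, 0, 0, 0, 0], [0, -0.002, 0, 0, 0, 0], [0, 0, -0.015, 0, 0, 0], [0, 0, -0.02, 0, 0, 0], [0, 0, -0.015, 0, 0, 0], [0, 0, 0, 0, 0, 0]]
  ]
}}

```text
clock: 17.45
position: [0.5004, 0.0064, 0.1625]
ee_rot: [2.178, 2.262, 0.004]
force: [0.3, -0.1, -0.5]
width: 0.436
gripper_force: 0.0
```

Call:
{"method": "arm_command", "body": {
  "targets": [
    [[-0.03, 0.0007, 0, 0, 0, 0], [-0.03, 0.0007, 0, 0, 0, 0], [-0.0253, 0.0007, 0, 0, 0, 0], [0, 0, 0, 0, 0, 0], [0, 0, 0, 0, 0, 0], [0, 0, 0, 0, 0, 0]]
  ],
  "jaw": 0.0,
  "newtons": 10
}}

```text
clock: 18.2
position: [0.5046, -0.0777, 0.1608]
ee_rot: [-2.177, -2.264, -0.0]
force: [1.6, 0.1, 0.2]
width: 0.001
gripper_force: 0.0
```

```bash
python3 k.py; python3 - <<'E'
from h import *
w=save('wrist','w11');print(head(w),w['pos'],arm.observe()['force'])
E
```

```text
scene 96 [ 0.508  -0.0794  0.1458]
top 0 
plate 0 
[ 0.50464792 -0.07773539  0.16078739] [1.58252733 0.14298712 0.17552744] 18.2
(array([265, 224,  35,  25, 552], dtype=int32), array([281.8, 235.4]), np.float64(0.146446282180944), array([ 0.50397272, -0.07343753,  0.14622746])) [ 0.50470999 -0.07800427  0.16091617] [ 0.27628479 -0.15677168  0.59732267]
```

Call:
{"method": "arm_command", "body": {
  "targets": [
    [[0, 0, 0.008, 0, 0, 0], [0, 0, 0.008, 0, 0, 0], [0, 0, 0.003, 0, 0, 0], [0, 0, 0.001, 0, 0, 0], [0, 0, 0.001, 0, 0, 0], [0, 0, 0, 0, 0, 0]]
  ]
}}

```text
clock: 19.1
position: [0.5048, -0.079, 0.1401]
ee_rot: [2.179, 2.263, 0.0]
force: [0.2, -1.1, 0.3]
width: 0.004
gripper_force: 0.0
```

Call:
{"method": "arm_command", "body": {
  "targets": [
    [[0, 0, 0.0007, 0, 0, 0], [0, 0, 0.0007, 0, 0, 0], [0, 0, 0.0006, 0, 0, 0]]
  ]
}}

```text
clock: 19.48
position: [0.5048, -0.0789, 0.1381]
ee_rot: [2.179, 2.263, 0.0]
force: [-0.0, -1.2, 1.2]
width: 0.006
gripper_force: 0.8
```

Call:
{"method": "arm_command", "body": {
  "targets": [
    [[0, 0, 0.0005, 0, 0, 0], [0, 0, 0.0005, 0, 0, 0], [0, 0, 0.0005, 0, 0, 0], [0, 0, 0, 0, 0, 0]]
  ]
}}

```text
clock: 19.98
position: [0.5047, -0.0789, 0.1365]
ee_rot: [-2.179, -2.263, 0.0]
force: [-0.3, 0.8, 1.0]
width: 0.003
gripper_force: 0.6
```

Call:
{"method": "arm_command", "body": {
  "targets": [
    [[0, 0, 0.0005, 0, 0, 0], [0, 0, 0.0005, 0, 0, 0], [0, 0, 0, 0, 0, 0]]
  ]
}}

```text
clock: 20.35
position: [0.5047, -0.0789, 0.1355]
ee_rot: [-2.179, -2.263, -0.0]
force: [-0.0, 0.6, 2.0]
width: 0.006
gripper_force: 0.7
```

Call:
{"method": "arm_command", "body": {
  "targets": [
    [[0, 0, 0.0004, 0, 0, 0], [0, 0, 0.0004, 0, 0, 0], [0, 0, 0, 0, 0, 0]]
  ]
}}

```text
clock: 20.72
position: [0.5047, -0.0789, 0.1347]
ee_rot: [-2.179, -2.263, -0.0]
force: [-0.4, 0.4, 2.2]
width: 0.007
gripper_force: 0.9
```

```bash
python3 k.py
```

```text
scene 79 [ 0.5067 -0.0801  0.1393]
top 0 
plate 0 
[ 0.50469434 -0.07887787  0.13470974] [-0.3684316   0.35280472  2.23882154] 20.725
```

Call:
{"method": "arm_command", "body": {
  "targets": [
    [[0, 0, 0.0005, 0, 0, 0], [0, 0, 0.0005, 0, 0, 0], [0, 0, 0, 0, 0, 0]]
  ]
}}

```text
clock: 21.2
position: [0.5047, -0.0789, 0.1337]
ee_rot: [-2.179, -2.263, -0.0]
force: [0.0, 1.6, 1.8]
width: 0.005
gripper_force: 1.1
```

Call:
{"method": "arm_command", "body": {
  "targets": [
    [[0, 0, 0.0005, 0, 0, 0], [0, 0, 0.0005, 0, 0, 0], [0, 0, 0, 0, 0, 0]]
  ]
}}

```text
clock: 21.58
position: [0.5047, -0.0789, 0.1327]
ee_rot: [-2.179, -2.263, -0.0]
force: [-0.3, 1.3, 2.6]
width: 0.003
gripper_force: 1.3
```

```bash
python3 k.py
```

```text
scene 78 [ 0.5072 -0.0811  0.1368]
top 0 
plate 0 
[ 0.50471842 -0.07886312  0.13269032] [-0.27246458  1.28329515  2.62658223] 21.575
```

Call:
{"method": "arm_command", "body": {
  "targets": [
    [[0, 0, 0.0006, 0, 0, 0], [0, 0, 0.0006, 0, 0, 0], [0, 0, 0.0006, 0, 0, 0], [0, 0, 0, 0, 0, 0]]
  ]
}}

```text
clock: 22.18
position: [0.5047, -0.0789, 0.1308]
ee_rot: [-2.179, -2.263, 0.0]
force: [0.6, 2.4, 3.0]
width: 0.006
gripper_force: 1.4
```

Call:
{"method": "arm_command", "body": {
  "targets": [
    [[0, 0, 0.0006, 0, 0, 0], [0, 0, 0.0006, 0, 0, 0], [0, 0, 0, 0, 0, 0]]
  ]
}}

```text
clock: 22.55
position: [0.505, -0.0788, 0.1302]
ee_rot: [2.179, 2.263, 0.001]
force: [-0.6, 3.0, 9.9]
width: 0.003
gripper_force: 5.0
```

Force rose to about 10 N, so I back off and check whether the pin is home or binding.

Call:
{"method": "arm_command", "body": {
  "targets": [
    [[0, 0, -0.002, 0, 0, 0], [0, 0, -0.01, 0, 0, 0], [0, 0, -0.02, 0, 0, 0], [0.02, 0, -0.015, 0, 0, 0], [0.04, 0, 0, 0, 0, 0], [0.025, 0, 0, 0, 0, 0], [0, 0, 0, 0, 0, 0]]
  ]
}}

```text
clock: 23.42
position: [0.5014, 0.0079, 0.177]
ee_rot: [-2.175, -2.267, -0.0]
force: [0.5, -0.4, -0.5]
width: 0.006
gripper_force: 0.0
```

```bash
python3 k.py; python3 - <<'E'
from h import *
im=save('scene','s2');P=cloud(im)
cv2.imwrite('pics/c5.png',cv2.resize(im['pixels'][170:270,210:330],None,fx=6,fy=6,interpolation=cv2.INTER_CUBIC)[:,:,::-1])
E
```

```text
scene 96 [ 0.5085 -0.0787  0.1357]
top 58 [ 0.511  -0.0731  0.138 ]
plate 27 0.4795
[0.50138467 0.0078615  0.17696228] [ 0.482526   -0.41209748 -0.48310364] 23.425
```

View pics/c5.png

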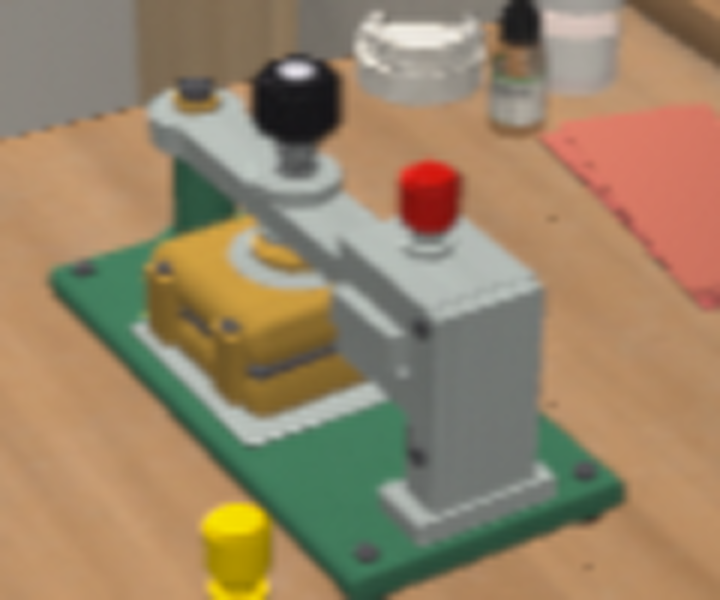

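The crop shows the red head low on the fork, with the collar apparently seated at crop (428,243). The flask and the bystanders look undisturbed. I verify with the wrist camera against the fork's top face.

Call:
{"method": "arm_command", "body": {
  "targets": [
    [[-0.03, 0, -0.02, 0, 0, 0], [-0.04, 0, -0.025, 0, 0, 0], [-0.03, 0, 0, 0, 0, 0], [0, 0, 0, 0, 0, 0]]
  ]
}}

```text
clock: 24.08
position: [0.5049, -0.0981, 0.2223]
ee_rot: [2.185, 2.255, -0.001]
force: [-0.2, 0.2, -0.0]
width: 0.005
gripper_force: 0.0
```

```bash
python3 - <<'E'
from h import *
w=save('wrist','w12');P=cloud(w);print(w['pos'])
hsv=cv2.cvtColor(w['pixels'],cv2.COLOR_RGB2HSV);red=((hsv[...,0]<6)|(hsv[...,0]>173))&(hsv[...,1]>150)
N=(abs(P[...,0]-.5047)<.04)&(abs(P[...,1]+.0785)<.04)
q=P[red&N];print(len(q),'headtop',np.percentile(q[:,2],[50,80,90]).round(4))
qt=q[q[:,2]>np.percentile(q[:,2],85)-.003];print('head c',(np.array(cv2.minEnclosingCircle((qt[:,:2]*1e3).astype(np.float32))[0])).round(1),qt[:,:2].mean(0).round(4))
f=P[N&~red&(P[...,2]>.1)&(P[...,2]<.116)];hist=np.histogram(f[:,2],np.arange(.100,.1165,.001));print(hist[0])
k=P[(P[...,2]>.131)&(P[...,2]<.14)&(abs(P[...,1]-.006)<.02)&(abs(P[...,0]-.5)<.03)];print('knob',np.array(cv2.minEnclosingCircle((k[:,:2]*1e3).astype(np.float32))[0]).round(1))
E
```

```text
[ 0.5048668  -0.09812013  0.22228606]
600 headtop [0.1358 0.1365 0.1369]
head c [504.7 -79.7] [ 0.5047 -0.0794]
[   7   13   15   28  249 1363 1252  202   12    7    4    2    0    0
    0    0]
knob [499.5   5.8]
```

The head top is 30 mm above the fork face, as required at home, and it is centred on the hole. The arm is clear, so I hand in.

```bash
python3 -c "
from cell import arm
print(arm.sign_off())"
```

```text
the job is handed in; nothing more can be done
None
```

The job was handed in at about 24 s with the lock pin fully home: its head top measured 30 mm above the fork face and centred on the hole to about 1 mm. The highest push I read on the pin was about 10 N, the flask and bystanders looked unmoved, and the robot was touching nothing. The fingertips turned out to sit roughly 5–10 mm behind the reported TCP rather than 19 mm ahead of it, which I corrected for.

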